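# Clear, load and close the bench shaker

## Task

Open the shaker's hold-down frame by pressing its selector knob down and turning it clockwise to the other end until it springs up again, then clear every cement lump off the shaker's tray into the steel waste bin, and only then lay all the sample bottles from the rack flat in the tray, side by side or end to end, not stacked or standing. Last, press and turn the selector back so that the frame closes over the bottles and the knob springs up locked; leave the other things on the bench where they stand.

Things in the scene. Friction and masses are not known exactly. Their poses are not given: they have to be found in the camera images.
- shaker: low teal bench shaker fixed to the bench: deck 270 (x) x 350 (y) mm, its top 55 mm above the bench. Origin on the bench under the centre of its sample tray; x away from the robot at yaw 0. Deck from y = -235 to +115 mm; the selector stands on its -y part. Ears at x = 125, y = +-100 mm, 135 mm tall, carry the frame
- tray (a point): centre of the floor of the shaker's sample tray, 70 mm above the bench, axes as the shaker's. The floor is 218 (x) x 170 (y) mm inside, with a rim standing 12 mm above it, 6 mm thick
- selector_grip (a point): on the axis of the selector, at the height to grip; in shaker axes x = -35, y = -175, z = 111 mm when up. Selector: black upright bar, 50 mm long, 14 thick, 36 tall, on a round flange 68 mm across on which fingertips may push. This point lies 21 mm above the flange's top, 15 mm below the bar's top, moves with the knob; its x axis lies along the bar (the shaker's x at turn 0)
- selector_turn (a joint): turn of the selector in rad, clockwise seen from above: 0 = frame closed (the start), 1.4 = frame open; stops at both ends. Locked while up (0.2 rad of play); turns only while pressed at least 7.5 mm, with about 0.15 N m; springs up, locked, only within 0.15 rad of either end; let go in between it stays down
- selector_press (a joint): how far the selector is pushed down, m: 0 = up, 0.010 = fully down. Spring: 4 N at the top, 9 N fully down
- frame (a joint): angle in rad of the steel rod hold-down frame, geared to the selector (1.5 x its turn): 0 = lying closed over the tray, 2.1 = open, leaning back beyond the far end. Rods 8 mm; 200 mm wide, 190 long, hinged at x = 125, z = 125 mm of the shaker; closed, its underside is 51 mm above the tray's floor: anything taller blocks it
- rack: shallow grey plastic sample tray fixed to the bench, 216 (x) x 168 (y) x 20 mm, walls 4 mm, floor 4 mm, one divider each way: four compartments, centres at x = +-53, y = +-42 mm; walls and dividers stand 16 mm above the floor. Origin under its centre
- waste: deep plain steel waste bin fixed to the bench, open on top, 170 x 170 x 85 mm, walls 4 mm. Origin under its centre. It and the rack stand either side of the shaker, either way round
- bottle1: white sample bottle of square section with a round grey cap, lying: body 75 x 40 x 40 mm, cap 28 mm diameter and 20 mm long, 95 mm in all, 0.12 kg. Origin at its very centre (middle of the 95 mm, 20 mm above its underside); x along it towards the cap, so the body reaches from x = -47.5 to +27.5 mm; z up. Lies in a compartment of the rack, cap either way; may be absent
- bottle2: white sample bottle of square section with a round grey cap, lying: body 75 x 40 x 40 mm, cap 28 mm diameter and 20 mm long, 95 mm in all, 0.12 kg. Origin at its very centre (middle of the 95 mm, 20 mm above its underside); x along it towards the cap, so the body reaches from x = -47.5 to +27.5 mm; z up. Lies in a compartment of the rack, cap either way; may be absent
- bottle3: white sample bottle of square section with a round grey cap, lying: body 75 x 40 x 40 mm, cap 28 mm diameter and 20 mm long, 95 mm in all, 0.12 kg. Origin at its very centre (middle of the 95 mm, 20 mm above its underside); x along it towards the cap, so the body reaches from x = -47.5 to +27.5 mm; z up. Lies in a compartment of the rack, cap either way; may be absent
- bottle4: white sample bottle of square section with a round grey cap, lying: body 75 x 40 x 40 mm, cap 28 mm diameter and 20 mm long, 95 mm in all, 0.12 kg. Origin at its very centre (middle of the 95 mm, 20 mm above its underside); x along it towards the cap, so the body reaches from x = -47.5 to +27.5 mm; z up. Lies in a compartment of the rack, cap either way; may be absent
- lump1: grey-brown lump of hardened cement, about 66 (x) x 40 (y) x 32 (z) mm, 0.11 kg, its middle part the widest and tallest; origin under its centre, z up; lies in the shaker's tray; may be absent
- lump2: grey-brown lump of hardened cement, about 60 (x) x 44 (y) x 36 (z) mm, 0.11 kg, its middle part the widest and tallest; origin under its centre, z up; lies in the shaker's tray; may be absent
- lump3: grey-brown lump of hardened cement, about 72 (x) x 38 (y) x 30 (z) mm, 0.11 kg, its middle part the widest and tallest; origin under its centre, z up; lies in the shaker's tray; may be absent
- timer: bystander, not to be moved: sand timer, 52 mm diameter, 120 mm tall; origin under its centre
- beaker: bystander, not to be moved: glass beaker, 80 mm diameter, 100 mm tall; origin under its centre
- weight: bystander, not to be moved: brass calibration weight, 38 mm diameter, 60 mm tall, standing on the shaker's deck behind the selector; origin under its centre
- level: bystander, not to be moved: yellow spirit level, 24 x 200 x 40 mm, lying along y; origin under its centre
- spatula: bystander, not to be moved: flat spatula, 280 mm long, lying; origin under its centre
Things that resemble listed ones, but are neither listed nor needed, are in the scene too. What is shaped like the bottle1 but orange is not meant. What is shaped like the bottle4 but green or orange is not meant.

How it is judged:
By the outcome, as a careful person would: the job done as asked, in the order asked, and still so for the second after the job is handed in, with the robot touching nothing.
Of bottle1, bottle2, bottle3, bottle4 only 3 to 4 are there at a start; the rules pass over those that are not, and their reading is None.
Of lump1, lump2, lump3 only 2 to 3 are there at a start; the rules pass over those that are not, and their reading is None.
At some moment in a run one of bottle1, bottle2, bottle3, bottle4, lump1, lump2, lump3 may be knocked a few centimetres aside while the robot is not near it.
Once in a run the grip may slacken for a moment while it holds something.
It also fails if it takes over 210 s, if anything falls off the work surface, if the arm or the gripper's body presses on something with over 40 N, if the wrist force passes 120 N, or if a joint passes its speed limit or range.

## Robot

A 7-joint arm with a two-finger parallel gripper is mounted at the origin on the work surface. World frame = base frame: x ahead of the robot, y to its left, z up, the work surface at z = 0. Lengths are in mm, angles in rad, forces in N, time in s.
With the tool pointing down it reaches from about 400 to 875 mm from the base axis. Payload 4.4 kg.
Tool frame: the origin (TCP) lies on the centre line of the jaws, within the pads' length; the fingertips stand 14 mm ahead of it and the grasp point (between the pads) lies 5 mm behind it (tips_ahead is the distance from the TCP to the fingertips, in mm); z points along the fingers, y is the line along which they close (so a half turn about z gives the same grasp; the last joint's range is limited). The gripper opens to 85 mm and grips with 20 to 120 N. Pads are 22 mm wide; open, the fingers measure 114 mm over their backs; the gripper's body (76 mm by 85 mm) begins 54 mm behind the grasp point. The pads swing forward as they close: fully open they stand 13 mm farther back than shut.
Start: joints at [1.213, 0.628, 0.038, 1.517, -0.027, 0.996, -0.02], TCP at [187.017, -622.529, 245.313] pointing down, gripper open.
Joint ranges: [-3.06, 3.06], [-0.37, 2.12], [-1.25, 1.32], [0.18, 2.47], [-1.1, 4.24], [0.23, 1.98], [-2.94, 2.94]. Speed limits (rad/s): [2.57, 2.57, 3.14, 3.14, 3.14, 3.14, 3.14].

## Interface

Orientations are given as [roll, pitch, yaw] about the fixed x, y, z axes, in that order (R = Rz(yaw) Ry(pitch) Rx(roll)).
In Python, from cell import * gives the robot as it stands.
- The arm moves only by the tool move_arm, never from a script. Its argument "rows" is text: rows parted by semicolons, each of 7 numbers parted by spaces: the shift along the tool's x, y, z scaled (see below), then the turn, a rotation vector about the tool's x, y, z scaled (see below), then the closure, from -1 (fully open) to 1 (shut). A call has 1 to 12 rows; each row is the pose to reach, as a shift and turn from the pose commanded when the call began, along the tool's axes at that moment; what a row does not reach only later rows make up. The controller multiplies each number of a shift by 0.3 m and each number of a turn by pi/2 rad. A row lasts 1/12 s, in which the tool goes at most 41.7 mm and 7.16 degrees, less where a joint would pass 70% of its speed; a pose out of reach is approached as far as the arm can. A call with a number of a shift or a turn outside -1 to 1 is refused whole. A call with a gripper value outside its range is refused whole. The fingers move at their own pace and stop on an object; the grip force is fixed at half the most. Time passes only in rows, so rows that repeat a pose let the fingers close. It gives the time, the measured TCP pose, the force, the opening and the grip force at its end, in the units of the state.
- read_state(): the state, without advancing time (a new reading comes with each control period).
- get_image(name): name is "side" or "top"; returns a dict with "img" (420x560x3 uint8, red, green, blue), "vfov" (degrees; the focal length in pixels is half the picture's height over the tangent of half this angle, whatever the lens; pixels are square), "cx", "cy" (the principal point, pixels), "extrinsics" (4x4, takes a point from camera to world coordinates). Camera axes: x right, y up, looking along -z (the intrinsics and any distortion apply to the point x, -y, -z); pixel columns grow to the right and rows downward; lengths in mm; the calibration is good to about 2 mm. A picture is of the moment at which its call begins. There is no depth.
- finish_job(): hands the job in; it is judged then, once.
The state is a dict: "clock": time; "qpos": joint angles; "qd": joint speeds; "tau": joint torques, N m; "eef_pos": TCP position; "tool_rot": TCP orientation; "force": force on the tool from outside, world axes, zero at the start; "torque": the same for the moment, N m; "width": finger opening in mm; "gripper_force": force on a finger pad.
Only numpy, scipy, OpenCV 4.12 (cv2) and the standard library are available. Lean on these libraries where they do the work, as an engineer would, in place of code of your own. Each camera call takes 0.05 s, during which the arm holds its last target. There are 200 camera calls.

## Working session

There is one attempt and no reset: what is moved stays moved. The work goes in short steps, Python scripts to look and compute and a tool call to move; the robot and the scene stay as the last step left them, time stands still between calls to the robot, and variables do not carry over. Pictures are saved under pics/ and viewed, at most 14 in all, crops included, and the job is handed in when it is done.

Besides the shell and the picture viewer there is one more tool, called after "Emit:" as name(argument=value, ...), one argument or row to a line, values as JSON. move_arm: Moves the arm, as the interface text tells. Its arguments: {"type":"object","properties":{"rows":{"type":"string"}},"required":["rows"]}

```bash
ls; mkdir -p pics; python3 - <<'E'
from cell import *
import cv2,numpy as np
for n in("top","side"):
    d=get_image(n);cv2.imwrite(f"pics/{n}0.png",d["img"][:,:,::-1])
    print(n,{k:(v if k!="img" else v.shape) for k,v in d.items()})
print(read_state())
E
```

```text
pics
top {'img': (420, 560, 3), 'vfov': 46.75736259667343, 'cx': 282.51076177309994, 'cy': 203.85023767546946, 'extrinsics': array([[ 1.20618595e-02,  9.85878373e-01, -1.67027974e-01,
         2.72194821e+02],
       [-9.99807402e-01,  1.44771464e-02,  1.32502903e-02,
        -1.37790365e+02],
       [ 1.54812631e-02,  1.66835982e-01,  9.85863117e-01,
         1.45387572e+03],
       [ 0.00000000e+00,  0.00000000e+00,  0.00000000e+00,
         1.00000000e+00]])}
side {'img': (420, 560, 3), 'vfov': 47.495932603035484, 'cx': 274.98734143846724, 'cy': 216.75693209892975, 'extrinsics': array([[ 9.99186291e-01,  1.88488184e-02, -3.56577818e-02,
         4.69054868e+02],
       [-3.89879521e-02,  6.77790702e-01, -7.34220474e-01,
        -1.14850685e+03],
       [ 1.03293245e-02,  7.35013256e-01,  6.77974055e-01,
         1.01734585e+03],
       [ 0.00000000e+00,  0.00000000e+00,  0.00000000e+00,
         1.00000000e+00]])}
{'clock': 0.1, 'qpos': array([ 1.21318178,  0.62923448,  0.03849248,  1.51825313, -0.02702829,
        0.99629886, -0.02001146]), 'qd': array([ 0.00060017, -0.00037097,  0.00054388, -0.00079582,  0.00184414,
        0.00034191,  0.0014195 ]), 'tau': array([ 3.87301377e-03, -5.64533687e+01,  1.23159718e+00, -1.93972260e+01,
        1.15711440e-02,  5.42954192e-03, -4.08138487e-05]), 'eef_pos': array([ 186.85877865, -622.01329928,  244.49905937]), 'tool_rot': array([-3.13991815e+00,  1.98030106e-05,  2.91749445e-01]), 'force': array([ 0.47938226, -0.20398697, -0.49254416]), 'torque': array([-0.05825244, -0.01955722,  0.00230537]), 'gripper_force': 0.0, 'width': 85.45548957262174}
```

View pics/top0.png

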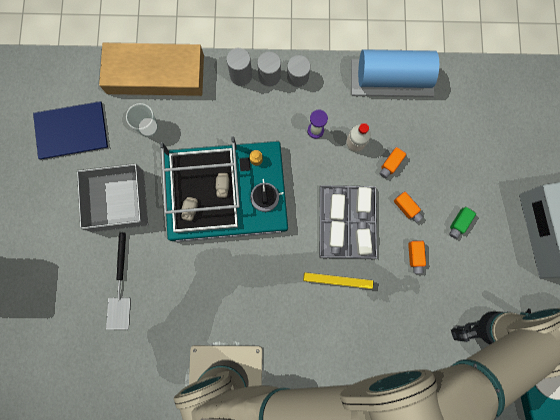

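View pics/side0.png

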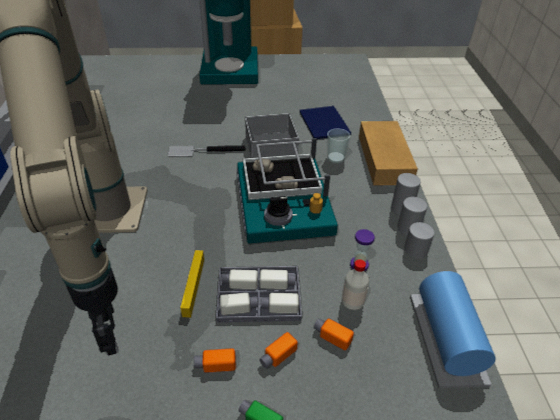

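```bash
cat > h.py <<'E'
from cell import *
import cv2,numpy as np
def cam(n):
    d=get_image(n);E=d["extrinsics"];f=210/np.tan(np.radians(d["vfov"]/2))
    return d["img"],(E,f,d["cx"],d["cy"])
def ray(c,px):
    E,f,cx,cy=c;px=np.atleast_2d(np.array(px,float))
    v=np.c_[(px[:,0]-cx)/f,-(px[:,1]-cy)/f,-np.ones(len(px))]
    return E[:3,3],v@E[:3,:3].T
def plane(c,px,z):
    o,v=ray(c,px);return o+v*((z-o[2])/v[:,2:])
def proj(c,P):
    E,f,cx,cy=c;p=(np.atleast_2d(P)-E[:3,3])@E[:3,:3]
    return np.c_[cx+f*p[:,0]/-p[:,2],cy-f*p[:,1]/-p[:,2]]
def tri(c1,p1,c2,p2):
    o1,v1=ray(c1,p1);o2,v2=ray(c2,p2);v1=v1[0];v2=v2[0]
    s=np.linalg.lstsq(np.c_[v1,-v2],o2-o1,rcond=None)[0]
    a=o1+v1*s[0];b=o2+v2*s[1];return (a+b)/2,np.linalg.norm(a-b)
def hsv(i):return cv2.cvtColor(i,cv2.COLOR_RGB2HSV)
def blobs(m,amin=30):
    cs,_=cv2.findContours(m.astype(np.uint8),cv2.RETR_EXTERNAL,cv2.CHAIN_APPROX_NONE)
    return [c[:,0,:] for c in cs if cv2.contourArea(c)>amin]
def rect(P):
    (c,s,a)=cv2.minAreaRect(P[:,:2].astype(np.float32));return np.round(c,1),np.round(s,1),round(a,1)
E
python3 - <<'E'
from h import *
t,ct=cam("top");s,cs=cam("side")
h=hsv(t)
def show(n,m,z,a=30):
    for b in blobs(m,a):
        print(n,b.mean(0).round(),rect(plane(ct,b,z)))
H,S,V=h[...,0],h[...,1],h[...,2]
teal=(H>82)&(H<98)&(S>120)&(V>60)
tm=np.zeros_like(teal);tm[130:250,150:300]=teal[130:250,150:300]
show("deck",tm,55,500)
wh=(S<40)&(V>205);w=np.zeros_like(wh);w[180:265,315:382]=wh[180:265,315:382]
show("bottle",w,40)
lm=(V>90)&(S>35)&(H<25);l=np.zeros_like(lm);l[150:232,172:238]=lm[150:232,172:238]
show("lump",l,90,15)
show("weight",(H>10)&(H<25)&(S>150)&(np.indices(H.shape)[1]<290)&(np.indices(H.shape)[1]>240),115,10)
show("level",(H>22)&(H<32)&(S>150),40)
cv2.imwrite("pics/shk.png",cv2.resize(t[130:250,60:300],None,fx=3.3,fy=3.3,interpolation=2)[:,:,::-1])
cv2.imwrite("pics/shs.png",cv2.resize(s[95:245,225:375],None,fx=4,fy=4,interpolation=2)[:,:,::-1])
E
```

```text
deck [239. 203.] (array([548.9,  14. ]), array([267.4, 347.8]), 5.9)
bottle [364. 241.] (array([ 405.6, -396.9]), array([68.3, 36.4]), 5.6)
bottle [337. 234.] (array([ 426.1, -316.9]), array([36.2, 69.7]), 85.9)
bottle [337. 206.] (array([ 507.5, -319. ]), array([36.1, 69.6]), 85.4)
bottle [364. 199.] (array([ 530. , -398.2]), array([35.7, 67.4]), 89.0)
lump [188. 215.] (array([465.9, 112.4]), array([20., 31.]), 0.8)
lump [189. 203.] (array([503.3, 109.4]), array([31.7, 39.3]), 0.9)
lump [222. 184.] (array([557.,  18.]), array([67.2, 34.5]), 0.9)
weight [256. 157.] (array([632.9, -77.4]), array([41. , 31.2]), 1.1)
level [338. 280.] (array([ 290.9, -318.7]), array([200.1,  24.4]), 84.2)
```

View pics/shk.png

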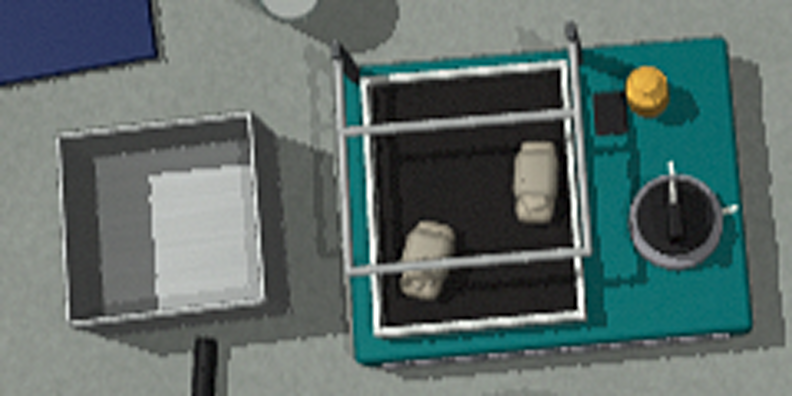

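View pics/shs.png

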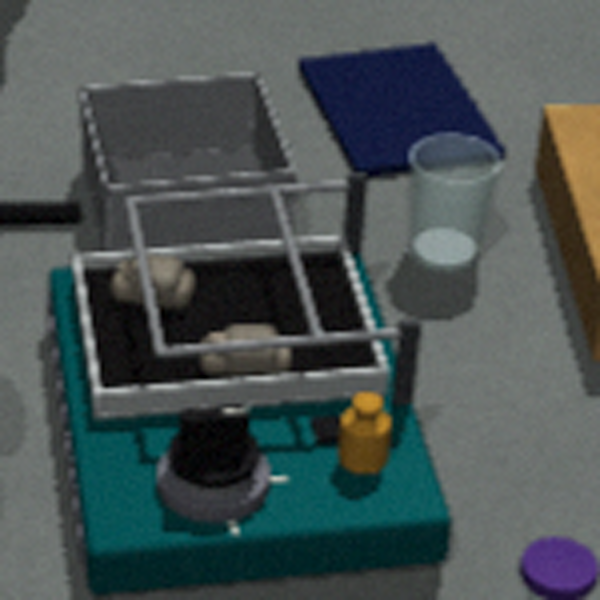

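```bash
cat >> h.py <<'E'
from scipy.spatial.transform import Rotation as Ro
def sh(p,yaw=0.103,o=(542.7,73.7)):
    c,s=np.cos(yaw),np.sin(yaw);return np.array([o[0]+c*p[0]-s*p[1],o[1]+s*p[0]+c*p[1]])
def plan(*wps):
    "each wp (x,y,z,yaw) one call; prints tool shift/turn scaled, rows needed"
    st=read_state();p=np.array(st["eef_pos"]);R=Ro.from_euler("xyz",st["tool_rot"])
    print("at",p.round(1),np.round(st["tool_rot"],3),"w",round(st["width"],1),"t",round(st["clock"],1))
    for x,y,z,yaw in wps:
        T=Ro.from_euler("xyz",[np.pi,0,yaw]);q=np.array([x,y,z])
        d=R.inv().apply(q-p);r=(R.inv()*T).as_rotvec()
        n=max(np.linalg.norm(d)/41.7,np.degrees(np.linalg.norm(r))/7.16)
        print(" ".join(f"{v:.3f}" for v in np.r_[d/300,r/(np.pi/2)]),"rows>=%.1f"%n)
        p,R=q,T
E
python3 - <<'E'
from h import *
t,ct=cam("top");s,cs=cam("side")
k=sh((-35,-175));print("sel",k, "img ring",plane(ct,(264.8,196.7),88))
print("proj sel top/side",proj(ct,[*k,126]),proj(cs,[*k,126]), "grip flange",proj(cs,[*k,90]))
w=sh((-35+0,-175))
# bin rim corners crop px
c=np.array([(57,138),(248,112),(266,300),(70,322)])/3.3+[60,130]
B=plane(ct,c,85);print(B.round(0),B.mean(0))
# tray rim corners
c=np.array([(362,80),(567,65),(583,315),(378,332)])/3.3+[60,130]
B=plane(ct,c,82);print(B.round(0),B.mean(0))
h=hsv(t);wr=(h[...,1]<40)&(h[...,2]>205);w=np.zeros_like(wr);w[180:265,315:382]=wr[180:265,315:382]
for b in blobs(w):print(rect(plane(ct,b,44)))
plan((350,-480,245,1.2),(*k,230,2.6),(*k,230,3.245))
cv2.imwrite("pics/rack.png",cv2.resize(t[178:268,310:390],None,fx=6,fy=6,interpolation=2)[:,:,::-1])
E
```

```text
sel [ 525.87863912 -103.97116203] img ring [[ 523.58356533 -105.28826912   88.        ]]
proj sel top/side [[264.06168268 193.40371034]] [[277.36690897 198.02388547]] grip flange [[277.19836489 207.38737641]]
[[589. 434.  85.]
 [615. 270.  85.]
 [449. 245.  85.]
 [428. 410.  85.]] [520.16642919 339.79251411  85.        ]
[[646. 173.  82.]
 [663.  -7.  82.]
 [441. -27.  82.]
 [423. 148.  82.]] [543.0877491   72.00532756  82.        ]
(array([ 405.2, -396.2]), array([68.1, 36.3]), 5.6)
(array([ 425.8, -316.5]), array([36.3, 69.7]), 85.9)
(array([ 506.8, -318.4]), array([35.9, 69.4]), 85.5)
(array([ 529.2, -397.5]), array([35.6, 67.2]), 89.0)
at [ 187.  -622.3  245. ] [-3.141 -0.     0.292] w 85.1 t 0.3
0.657 -0.298 0.000 -0.000 -0.000 -0.578 rows>=7.3
1.381 0.092 0.050 0.000 0.000 -0.891 rows>=11.2
0.000 0.000 0.000 0.000 0.000 -0.411 rows>=5.2
```

View pics/rack.png

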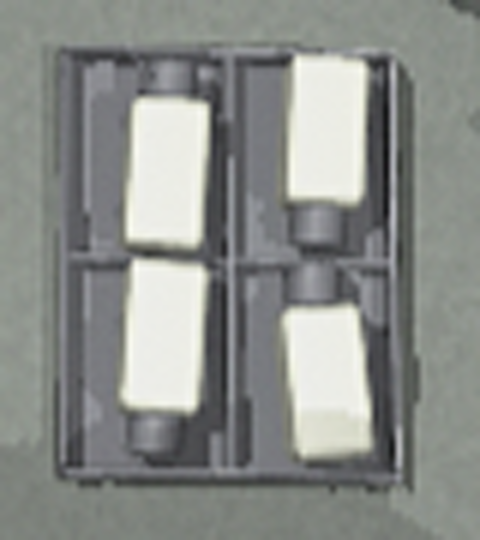

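```bash
python3 - <<'E'
from h import *
plan((320,-500,245,1.3),(430,-310,240,2.3),(525.5,-104.3,200,3.245),(525.5,-104.3,150,3.245))
E
```

```text
at [ 187.  -622.3  245. ] [-3.141 -0.     0.292] w 85.1 t 0.3
0.542 -0.263 0.000 -0.000 -0.000 -0.642 rows>=8.1
0.708 0.184 0.017 -0.000 0.000 -0.637 rows>=8.0
0.299 0.694 0.133 0.000 0.000 -0.602 rows>=7.6
0.000 -0.000 0.167 0.000 0.000 0.000 rows>=1.2
```

Emit:
move_arm(
  rows="0.54 -0.26 0 0 0 -0.64 -1;0.54 -0.26 0 0 0 -0.64 -1;0.54 -0.26 0 0 0 -0.64 -1;0.54 -0.26 0 0 0 -0.64 -1;0.54 -0.26 0 0 0 -0.64 -1;0.54 -0.26 0 0 0 -0.64 -1;0.54 -0.26 0 0 0 -0.64 -1;0.54 -0.26 0 0 0 -0.64 -1;0.54 -0.26 0 0 0 -0.64 -1;0.54 -0.26 0 0 0 -0.64 -1",
)

```text
clock: 1.13
eef_pos: [319.5, -501.3, 245.3]
tool_rot: [3.141, -0.0, 1.294]
force: [-0.4, -0.8, 0.0]
width: 85.2
gripper_force: 0.0
```

Emit:
move_arm(
  rows="0.71 0.18 0.02 0 0 -0.64 -1;0.71 0.18 0.02 0 0 -0.64 -1;0.71 0.18 0.02 0 0 -0.64 -1;0.71 0.18 0.02 0 0 -0.64 -1;0.71 0.18 0.02 0 0 -0.64 -1;0.71 0.18 0.02 0 0 -0.64 -1;0.71 0.18 0.02 0 0 -0.64 -1;0.71 0.18 0.02 0 0 -0.64 -1;0.71 0.18 0.02 0 0 -0.64 -1;0.71 0.18 0.02 0 0 -0.64 -1",
)

```text
clock: 1.97
eef_pos: [429.1, -311.0, 239.2]
tool_rot: [3.142, -0.0, 2.297]
force: [0.4, -0.5, -0.6]
width: 85.4
gripper_force: 0.0
```

```bash
python3 - <<'E'
from h import *
print(read_state()["qpos"].round(2))
plan((525.5,-104.3,200,3.245),(525.5,-104.3,150,3.245))
E
```

```text
[ 0.93  0.51 -0.53  1.85  0.33  0.87  0.97]
at [ 429.1 -311.   239.2] [ 3.142 -0.     2.297] w 85.4 t 2.0
0.302 0.698 0.131 0.000 -0.000 -0.604 rows>=7.6
0.000 -0.000 0.167 0.000 0.000 0.000 rows>=1.2
```

Emit:
move_arm(
  rows="0.3 0.7 0.13 0 0 -0.604 -1;0.3 0.7 0.13 0 0 -0.604 -1;0.3 0.7 0.13 0 0 -0.604 -1;0.3 0.7 0.13 0 0 -0.604 -1;0.3 0.7 0.13 0 0 -0.604 -1;0.3 0.7 0.13 0 0 -0.604 -1;0.3 0.7 0.13 0 0 -0.604 -1;0.3 0.7 0.13 0 0 -0.604 -1;0.3 0.7 0.13 0 0 -0.604 -1;0.3 0.7 0.13 0 0 -0.604 -1;0.3 0.7 0.13 0 0 -0.604 -1",
)

```text
clock: 2.88
eef_pos: [525.3, -104.2, 200.3]
tool_rot: [-3.141, -0.0, -3.037]
force: [0.1, -0.3, 0.4]
width: 85.3
gripper_force: 0.0
```

```bash
python3 - <<'E'
from h import *
print(read_state()["qpos"].round(2))
plan((525.5,-104.3,140,3.245),(525.5,-104.3,107,3.245))
s,cs=cam("side");t,ct=cam("top")
cv2.imwrite("pics/k1.png",np.hstack([cv2.resize(s[100:240,215:355],None,fx=2.8,fy=2.8,interpolation=2),cv2.resize(t[120:260,190:330],None,fx=2.8,fy=2.8,interpolation=2)])[:,:,::-1])
E
```

```text
[ 0.63  0.62 -0.75  1.87  0.55  0.87  1.28]
at [ 525.3 -104.2  200.3] [-3.141 -0.    -3.037] w 85.3 t 2.9
-0.001 -0.000 0.201 -0.000 -0.000 0.001 rows>=1.4
0.000 -0.000 0.110 0.000 0.000 0.000 rows>=0.8
```

View pics/k1.png

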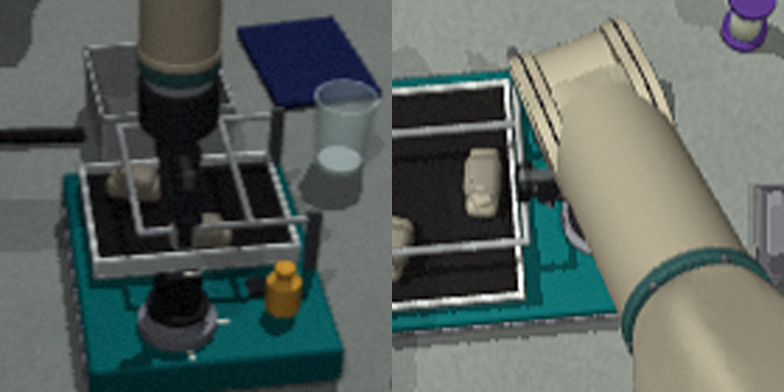

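Emit:
move_arm(
  rows="0 0 0.05 0 0 0 0;0 0 0.1 0 0 0 0;0 0 0.2 0 0 0 0;0 0 0.25 0 0 0 0;0 0 0.31 0 0 0 0;0 0 0.31 0 0 0 0;0 0 0.31 0 0 0 1;0 0 0.31 0 0 0 1;0 0 0.31 0 0 0 1;0 0 0.31 0 0 0 1;0 0 0.31 0 0 0 1",
)

```text
clock: 3.9
eef_pos: [526.3, -103.6, 108.5]
tool_rot: [-3.141, 0.002, -3.033]
force: [-0.5, -0.3, 3.3]
width: 13.1
gripper_force: 62.1
```

Emit:
move_arm(
  rows="0 0 0.015 0 0 0 1;0 0 0.03 0 0 0 1;0 0 0.033 0 0 0 1;0 0 0.033 0 0 0 1",
)

```text
clock: 4.23
eef_pos: [526.3, -103.6, 98.6]
tool_rot: [-3.141, 0.002, -3.032]
force: [-1.1, -0.2, 7.6]
width: 13.2
gripper_force: 63.2
```

Emit:
move_arm(
  rows="0 0 0.006 0 0 0 1;0 0 0.006 0 0 0.07 1;0 0 0.006 0 0 0.14 1;0 0 0.006 0 0 0.21 1;0 0 0.006 0 0 0.28 1;0 0 0.006 0 0 0.35 1;0 0 0.006 0 0 0.42 1;0 0 0.006 0 0 0.49 1",
)

```text
clock: 4.9
eef_pos: [526.8, -102.1, 98.4]
tool_rot: [3.139, 0.003, 2.478]
force: [-4.1, 3.2, 19.9]
width: 13.2
gripper_force: 64.8
```

Emit:
move_arm(
  rows="0 0 0 0 0 0.07 1;0 0 0 0 0 0.14 1;0 0 0 0 0 0.21 1;0 0 0 0 0 0.28 1;0 0 0 0 0 0.34 1;0 0 0 0 0 0.38 1;0 0 0 0 0 0.405 1;0 0 0 0 0 0.405 1",
)

```text
clock: 5.57
eef_pos: [527.8, -101.4, 98.4]
tool_rot: [3.136, 0.0, 1.846]
force: [-0.9, 4.4, 18.3]
width: 13.1
gripper_force: 64.6
```

```bash
python3 - <<'E'
from h import *
s=read_state();print(s["qpos"].round(2),s["torque"].round(2))
E
```

```text
[ 0.3   0.69 -0.25  1.96  0.31  0.52  0.11] [ 0.86  0.43 -0.01]
```

Emit:
move_arm(
  rows="0 0 -0.012 0 0 0 1;0 0 -0.024 0 0 0 1;0 0 -0.034 0 0 0 1;0 0 -0.034 0 0 0 1;0 0 -0.034 0 0 0 0.3;0 0 -0.034 0 0 0 0.3;0 0 -0.034 0 0 0 0.3;0 0 -0.1 0 0 0 0.3;0 0 -0.2 0 0 0 0.3;0 0 -0.3 0 0 0 0.3;0 0 -0.4 0 0 0 0.3;0 0 -0.4 0 0 0 -1",
)

```text
clock: 6.57
eef_pos: [528.3, -104.4, 220.4]
tool_rot: [3.134, 0.004, 1.844]
force: [1.6, 0.2, 0.3]
width: 41.1
gripper_force: 0.0
```

```bash
python3 - <<'E'
from h import *
s,cs=cam("side");t,ct=cam("top")
cv2.imwrite("pics/k2.png",np.hstack([cv2.resize(s[100:240,215:355],None,fx=2.8,fy=2.8,interpolation=2),cv2.resize(t[120:260,150:290],None,fx=2.8,fy=2.8,interpolation=2)])[:,:,::-1])
E
```

```text
(no output)
```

View pics/k2.png

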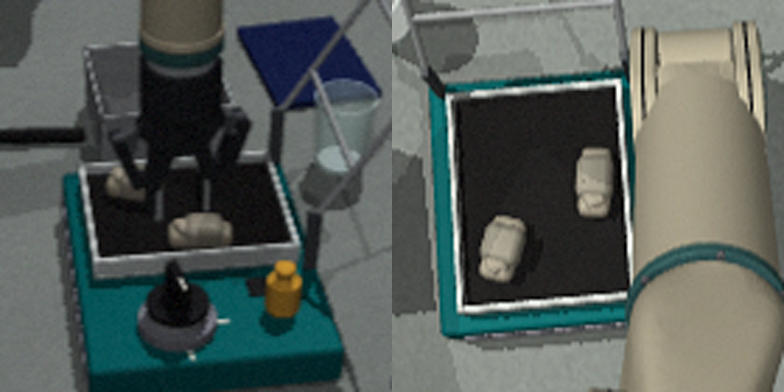

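```bash
cat >> h.py <<'E'
def lumps():
    t,ct=cam("top");s,cs=cam("side");o=[]
    for im,c,(r0,r1,c0,c1) in((t,ct,(150,240,165,245)),(s,cs,(150,195,243,325))):
        h=hsv(im);m=(h[...,2]>85)&(h[...,1]>30)&(h[...,0]<25)&(h[...,1]<140)
        k=np.zeros_like(m);k[r0:r1,c0:c1]=m[r0:r1,c0:c1]
        for b in blobs(k,40):
            M=cv2.moments(b);print(M["m00"],(M["m10"]/M["m00"]).__round__(1),round(M["m01"]/M["m00"],1),rect(plane(c,b,86)))
E
python3 - <<'E'
from h import *
lumps()
E
```

```text
130.0 240.2 231.1 (array([428.7, -34.4]), array([54. , 28.1]), 0.8)
242.5 188.3 208.0 (array([488. , 112.4]), array([37.4, 65.5]), 78.5)
232.0 221.6 184.5 (array([557.8,  19.6]), array([67.7, 31.6]), 1.8)
450.0 240.1 182.5 (array([561.3, -33.5]), array([199.5,  23.2]), 1.6)
89.5 284.5 179.8 (array([556.6,  29.4]), array([66.8, 42.5]), 9.7)
```

```bash
python3 - <<'E'
from h import *
plan((558,19.6,160,3.172),(558,19.6,93,3.172),(558,19.6,190,3.172),(521,340,190,3.172),(521,340,75,3.3))
E
```

```text
at [ 524.3 -103.9  214.5] [-3.139e+00 -1.000e-03  1.845e+00] w 70.2 t 6.8
0.366 0.220 0.181 -0.001 -0.001 -0.845 rows>=10.6
0.000 -0.000 0.223 0.000 0.000 0.000 rows>=1.6
-0.000 0.000 -0.323 0.000 0.000 0.000 rows>=2.3
0.091 1.071 0.000 0.000 0.000 0.000 rows>=7.7
0.000 -0.000 0.383 -0.000 0.000 -0.081 rows>=2.8
```

Emit:
move_arm(
  rows="0.1 0.05 0 0 0 -0.1 -1;0.366 0.22 0.1 0 0 -0.845 -0.3;0.366 0.22 0.1 0 0 -0.845 -0.3;0.366 0.22 0.18 0 0 -0.845 -0.3;0.366 0.22 0.18 0 0 -0.845 -0.3;0.366 0.22 0.18 0 0 -0.845 -0.3;0.366 0.22 0.18 0 0 -0.845 -0.3;0.366 0.22 0.18 0 0 -0.845 -0.3;0.366 0.22 0.18 0 0 -0.845 -0.3;0.366 0.22 0.18 0 0 -0.845 -0.3;0.366 0.22 0.18 0 0 -0.845 -0.3;0.366 0.22 0.18 0 0 -0.845 -0.3",
)

```text
clock: 7.77
eef_pos: [557.9, 19.7, 159.7]
tool_rot: [3.141, -0.004, -3.109]
force: [-0.1, -0.4, 0.2]
width: 56.0
gripper_force: 0.0
```

```bash
python3 - <<'E'
from h import *
print(read_state()["qpos"].round(2))
plan((558,19.6,93,3.172))
E
```

```text
[ 0.33  0.69 -0.66  1.85  0.57  0.81  0.98]
at [557.9  19.7 159.7] [ 3.141 -0.004 -3.109] w 56.0 t 7.8
-0.001 -0.001 0.222 0.000 -0.002 0.002 rows>=1.6
```

Emit:
move_arm(
  rows="0 0 0.08 0 0 0 -0.3;0 0 0.15 0 0 0 -0.3;0 0 0.2 0 0 0 -0.3;0 0 0.22 0 0 0 -0.3;0 0 0.22 0 0 0 -0.3;0 0 0.22 0 0 0 1;0 0 0.22 0 0 0 1;0 0 0.22 0 0 0 1;0 0 0.22 0 0 0 1;0 0 0.22 0 0 0 1",
)

```text
clock: 8.6
eef_pos: [559.6, 20.1, 96.3]
tool_rot: [-3.142, 0.001, -3.111]
force: [-0.9, 0.1, 2.4]
width: 36.6
gripper_force: 60.1
```

Emit:
move_arm(
  rows="0 0 -0.05 0 0 0 1;0 0 -0.12 0 0 0 1;0 0 -0.22 0 0 0 1;0 0 -0.33 0 0 0 1;0 0 -0.33 0 0 0 1",
)

```text
clock: 9.02
eef_pos: [562.6, 21.3, 200.4]
tool_rot: [3.141, 0.01, -3.111]
force: [1.4, 1.2, -1.3]
width: 36.4
gripper_force: 59.9
```

```bash
python3 - <<'E'
from h import *
plan((530,200,195,3.172),(521,340,190,3.2),(521,340,75,3.25))
E
```

```text
at [562.6  21.3 200.4] [ 3.141  0.01  -3.111] w 36.4 t 9.0
0.091 0.599 0.018 0.001 0.006 0.000 rows>=4.4
0.016 0.467 0.017 0.000 0.000 -0.018 rows>=3.4
-0.000 -0.000 0.383 0.000 0.000 -0.032 rows>=2.8
```

Emit:
move_arm(
  rows="0.05 0.3 0 0 0 0 1;0.09 0.6 0.02 0 0 0 1;0.1 0.9 0.03 0 0 0 1;0.1 1 0.03 0 0 0 1;0.1 1 0.03 0 0 0 1;0.1 1 0.03 0 0 0 1;0.1 1 0.03 0 0 0 1;0.1 1 0.03 0 0 0 1;0.1 1 0.03 0 0 0 1;0.1 1 0.03 0 0 0 1",
)

```text
clock: 9.85
eef_pos: [519.3, 319.3, 185.2]
tool_rot: [-3.141, -0.0, -3.109]
force: [-0.1, -0.4, -1.4]
width: 36.7
gripper_force: 65.4
```

```bash
python3 - <<'E'
from h import *
plan((521,340,180,3.2),(521,340,75,3.2))
E
```

```text
at [519.3 319.3 185.2] [-3.141 -0.    -3.109] w 36.7 t 9.8
-0.008 0.069 0.017 -0.001 -0.000 -0.016 rows>=0.5
-0.000 -0.000 0.350 0.000 0.000 0.000 rows>=2.5
```

Emit:
move_arm(
  rows="-0.008 0.11 0.02 0 0 0 1;-0.008 0.11 0.12 0 0 0 1;-0.008 0.11 0.22 0 0 0 1;-0.008 0.11 0.32 0 0 0 1;-0.008 0.11 0.4 0 0 0 1;-0.008 0.11 0.4 0 0 0 1;-0.008 0.11 0.4 0 0 0 -0.3;-0.008 0.11 0.4 0 0 0 -0.3;-0.008 0.11 0.4 0 0 0 -0.3;-0.008 0.11 0.2 0 0 0 -0.3;-0.008 0.11 0 0 0 0 -0.3;-0.008 0.11 0 0 0 0 -0.3",
)

```text
clock: 10.85
eef_pos: [521.7, 352.7, 189.4]
tool_rot: [3.14, 0.002, -3.11]
force: [1.3, 1.0, -0.0]
width: 55.4
gripper_force: 0.0
```

```bash
python3 - <<'E'
from h import *
lumps()
plan((505,220,180,3.0),(488,112.4,160,2.94))
E
```

```text
81.5 169.6 225.3 (array([442.1, 163.9]), array([93.6, 11. ]), 22.2)
233.0 188.6 207.6 (array([488.9, 112.4]), array([38.2, 63.8]), 76.7)
48.5 266.9 163.5 (array([500. , 120.1]), array([38.5, 47.4]), 59.6)
at [524.6 355.9 194.6] [ 3.132  0.012 -3.111] w 55.6 t 10.9
0.080 -0.451 0.044 0.007 0.007 0.110 rows>=3.3
0.005 -0.363 0.067 0.000 -0.000 0.038 rows>=2.7
```

Emit:
move_arm(
  rows="0.03 -0.12 0 0.005 0.007 0 -0.25;0.147 -0.4 0.03 0.005 0.007 0.07 -0.25;0.147 -0.7 0.06 0.005 0.007 0.154 -0.25;0.147 -0.808 0.11 0.005 0.007 0.154 -0.25;0.147 -0.808 0.11 0.005 0.007 0.154 -0.25;0.147 -0.808 0.11 0.005 0.007 0.154 -0.25;0.147 -0.808 0.11 0.005 0.007 0.154 -0.25;0.147 -0.808 0.11 0.005 0.007 0.154 -0.25;0.147 -0.808 0.11 0.005 0.007 0.154 -0.25;0.147 -0.808 0.11 0.005 0.007 0.154 -0.25",
)

```text
clock: 11.78
eef_pos: [485.6, 110.5, 153.7]
tool_rot: [-3.135, -0.008, 2.933]
force: [-0.6, 0.3, 1.1]
width: 53.1
gripper_force: 0.0
```

```bash
python3 - <<'E'
from h import *
plan((488.5,112.2,94,2.93))
E
```

```text
at [485.6 110.5 153.7] [-3.135 -0.008  2.933] w 53.1 t 11.8
-0.010 0.009 0.199 -0.004 -0.005 0.002 rows>=1.4
```

Emit:
move_arm(
  rows="-0.01 0.009 0.08 -0.004 -0.005 0 -0.25;-0.01 0.009 0.15 -0.004 -0.005 0 -0.25;-0.01 0.009 0.195 -0.004 -0.005 0 -0.25;-0.01 0.009 0.195 -0.004 -0.005 0 -0.25;-0.01 0.009 0.195 -0.004 -0.005 0 1;-0.01 0.009 0.195 -0.004 -0.005 0 1;-0.01 0.009 0.195 -0.004 -0.005 0 1;-0.01 0.009 0.195 -0.004 -0.005 0 1;-0.01 0.009 0.195 -0.004 -0.005 0 1",
)

```text
clock: 12.53
eef_pos: [488.0, 110.2, 94.7]
tool_rot: [-3.139, -0.001, 2.931]
force: [0.1, 0.3, 1.4]
width: 38.9
gripper_force: 60.6
```

Emit:
move_arm(
  rows="0 0 -0.05 0 0 0 1;0 0 -0.12 0 0 0 1;0 0 -0.22 0 0 0 1;0 0 -0.33 0 0 0 1;0 0 -0.33 0 0 0 1;0 0 -0.33 0 0 0 1",
)

```text
clock: 13.03
eef_pos: [489.1, 110.4, 194.9]
tool_rot: [-3.14, 0.002, 2.93]
force: [-1.3, -0.7, -1.6]
width: 38.7
gripper_force: 60.6
```

```bash
python3 - <<'E'
from h import *
plan((515,325,190,2.93))
E
```

```text
at [489.1 110.4 194.9] [-3.14e+00  2.00e-03  2.93e+00] w 38.7 t 13.0
0.066 0.717 0.015 -0.001 0.001 -0.000 rows>=5.2
```

Emit:
move_arm(
  rows="0.02 0.2 0 0 0 0 1;0.05 0.5 0 0 0 0 1;0.07 0.72 0.02 0 0 0 1;0.07 0.72 0.02 0 0 0 1;0.07 0.72 0.02 0 0 0 1;0.07 0.72 0.02 0 0 0 1;0.07 0.72 0.02 0 0 0 1;0.07 0.72 0.02 0 0 0 1;0.07 0.72 0.02 0 0 0 1",
)

```text
clock: 13.78
eef_pos: [512.3, 323.5, 185.3]
tool_rot: [-3.135, -0.003, 2.929]
force: [-0.5, -0.2, -1.8]
width: 38.3
gripper_force: 60.8
```

Emit:
move_arm(
  rows="0 0 0.1 0 0 0 1;0 0 0.2 0 0 0 1;0 0 0.3 0 0 0 1;0 0 0.4 0 0 0 1;0 0 0.4 0 0 0 1;0 0 0.4 0 0 0 -0.3;0 0 0.4 0 0 0 -0.3;0 0 0.4 0 0 0 -0.3;0 0 0.2 0 0 0 -0.3;0 0 0 0 0 0 -0.3;0 0 0 0 0 0 -0.3;0 0 0 0 0 0 -0.3",
)

```text
clock: 14.78
eef_pos: [516.3, 330.0, 196.5]
tool_rot: [3.132, 0.009, 2.93]
force: [0.6, 1.5, -1.0]
width: 55.7
gripper_force: 0.0
```

```bash
cat >> h.py <<'E'
def bottles(box=(180,265,315,382),z=44):
    t,ct=cam("top");h=hsv(t);m=(h[...,1]<40)&(h[...,2]>205)
    r0,r1,c0,c1=box;k=np.zeros_like(m);k[r0:r1,c0:c1]=m[r0:r1,c0:c1]
    for b in blobs(k):print("bottle",rect(plane(ct,b,z)))
    return t
E
python3 - <<'E'
from h import *
print(read_state()["qpos"].round(2))
t=bottles()
s,cs=cam("side")
cv2.imwrite("pics/k3.png",np.hstack([cv2.resize(s[90:240,215:355],(400,428)),cv2.resize(t[120:270,60:200],(400,428))])[:,:,::-1])
plan((500,100,190,1.7))
E
```

```text
[-0.25  0.69 -0.6   1.68  0.48  0.91  0.32]
bottle (array([ 405.2, -396.2]), array([71. , 36.7]), 5.2)
bottle (array([ 426.1, -316.6]), array([36.5, 70.4]), 85.9)
bottle (array([ 506.7, -318.6]), array([36.4, 69.3]), 85.7)
bottle (array([ 529.6, -397.5]), array([35.6, 71.9]), 89.0)
at [514.  326.9 190.5] [3.14e+00 3.00e-03 2.93e+00] w 56.1 t 14.9
-0.113 -0.749 0.001 0.002 0.001 0.783 rows>=9.8
```

View pics/k3.png

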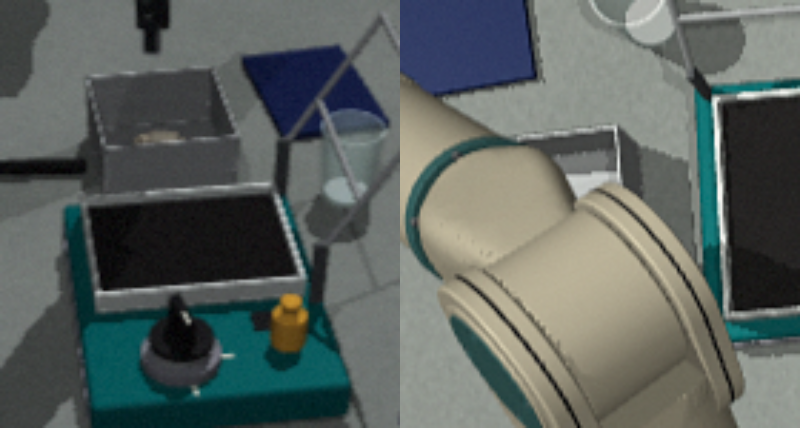

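```bash
python3 - <<'E'
from h import *
plan((490,35,200,3.0),(490,-245,200,3.067),(506.7,-318.6,120,3.067))
E
```

```text
at [514.  326.9 190.5] [3.14e+00 3.00e-03 2.93e+00] w 56.1 t 14.9
-0.126 -0.968 -0.033 0.001 0.002 -0.044 rows>=7.0
-0.132 -0.924 -0.000 0.000 0.000 -0.043 rows>=6.7
-0.074 -0.241 0.267 0.000 0.000 0.000 rows>=2.6
```

Emit:
move_arm(
  rows="-0.03 -0.2 -0.03 0 0 -0.04 -0.3;-0.126 -0.968 -0.033 0 0 -0.044 -0.3;-0.126 -0.968 -0.033 0 0 -0.044 -0.3;-0.126 -0.968 -0.033 0 0 -0.044 -0.3;-0.126 -0.968 -0.033 0 0 -0.044 -0.3;-0.126 -0.968 -0.033 0 0 -0.044 -0.3;-0.126 -0.968 -0.033 0 0 -0.044 -0.3;-0.126 -0.968 -0.033 0 0 -0.044 -0.3;-0.126 -0.968 -0.033 0 0 -0.044 -0.3",
)

```text
clock: 15.63
eef_pos: [487.9, 30.0, 196.6]
tool_rot: [-3.137, -0.004, 2.993]
force: [0.1, 0.8, -0.6]
width: 55.4
gripper_force: 0.0
```

Emit:
move_arm(
  rows="-0.132 -0.924 0 0 0 -0.043 -0.3;-0.132 -0.924 0 0 0 -0.043 -0.3;-0.132 -0.924 0 0 0 -0.043 -0.3;-0.132 -0.924 0 0 0 -0.043 -0.3;-0.132 -0.924 0 0 0 -0.043 -0.3;-0.132 -0.924 0 0 0 -0.043 -0.3;-0.132 -0.924 0 0 0 -0.043 -0.3;-0.132 -0.924 0 0 0 -0.043 -0.3;-0.132 -0.924 0 0 0 -0.043 -0.3;-0.132 -0.924 0 0 0 -0.043 -0.3",
)

```text
clock: 16.47
eef_pos: [489.4, -243.7, 197.7]
tool_rot: [-3.141, -0.002, 3.07]
force: [0.4, 0.2, -0.1]
width: 55.2
gripper_force: 0.0
```

```bash
python3 - <<'E'
from h import *
print(read_state()["qpos"].round(2))
plan((506.7,-318.6,120,3.067))
bottles()
t,c=cam("top");h=hsv(t)
m=(h[...,2]>85)&(h[...,1]>30)&(h[...,0]<25);m[:165]=0;m[232:]=0;m[:,:75]=0;m[:,145:]=0
for b in blobs(m,20):print("bin",b.mean(0),cv2.contourArea(b))
E
```

```text
[ 0.86  0.63 -0.7   1.84  0.52  0.86  1.4 ]
at [ 489.4 -243.7  197.7] [-3.141e+00 -2.000e-03  3.070e+00] w 55.2 t 16.5
-0.076 -0.245 0.259 -0.000 -0.001 0.002 rows>=2.6
bottle (array([ 529.4, -402. ]), array([26.8, 72. ]), 89.1)
bin [129.56363636 204.74545455] 148.5
bin [112.16129032 199.19354839] 205.0
```

Emit:
move_arm(
  rows="-0.03 -0.12 0.1 0 0 0 -0.3;-0.076 -0.245 0.2 0 0 0 -0.3;-0.076 -0.245 0.26 0 0 0 -0.3;-0.076 -0.245 0.26 0 0 0 -0.3;-0.076 -0.245 0.26 0 0 0 -0.3;-0.076 -0.245 0.26 0 0 0 -0.3",
)

```text
clock: 17.07
eef_pos: [507.1, -318.5, 121.0]
tool_rot: [-3.14, -0.001, 3.071]
force: [0.3, -0.0, 0.8]
width: 55.6
gripper_force: 0.0
```

```bash
python3 - <<'E'
from h import *
plan((506.7,-318.6,34,3.067))
s,c=cam("side");cv2.imwrite("pics/k4.png",cv2.resize(s[200:340,190:330],None,fx=4,fy=4)[:,:,::-1])
E
```

```text
at [ 507.1 -318.5  121. ] [-3.140e+00 -1.000e-03  3.071e+00] w 55.6 t 17.1
0.001 -0.000 0.290 -0.001 -0.001 0.002 rows>=2.1
```

View pics/k4.png

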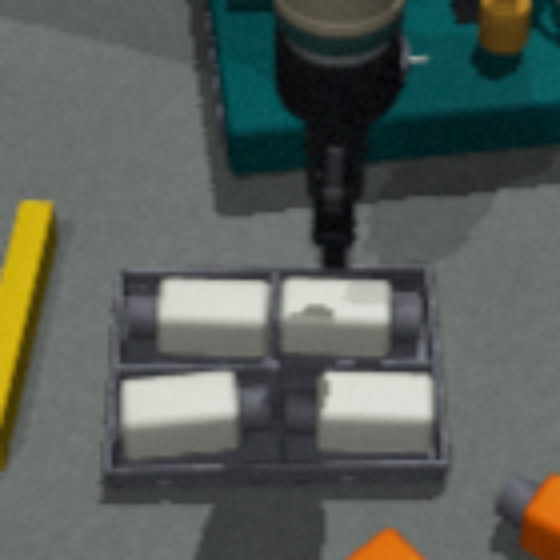

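Emit:
move_arm(
  rows="0 0 0.1 0 0 0 -0.3;0 0 0.2 0 0 0 -0.3;0 0 0.26 0 0 0 -0.3;0 0 0.29 0 0 0 -0.3;0 0 0.29 0 0 0 -0.3;0 0 0.29 0 0 0 1;0 0 0.29 0 0 0 1;0 0 0.29 0 0 0 1;0 0 0.29 0 0 0 1;0 0 0.29 0 0 0 1",
)

```text
clock: 17.95
eef_pos: [507.0, -321.6, 34.9]
tool_rot: [-3.138, 0.001, 3.068]
force: [-0.6, 0.9, 7.8]
width: 38.8
gripper_force: 62.1
```

Emit:
move_arm(
  rows="0 0 -0.06 0 0 0 1;0 0 -0.15 0 0 0 1;0 0 -0.28 0 0 0 1;0 0 -0.4 0 0 0 1;0 0 -0.52 0 0 0 1;0 0 -0.52 0 0 0 1;0 0 -0.52 0 0 0 1",
)

```text
clock: 18.53
eef_pos: [507.2, -321.7, 191.7]
tool_rot: [-3.136, 0.002, 3.067]
force: [0.1, 0.1, -1.6]
width: 39.1
gripper_force: 62.3
```

```bash
python3 - <<'E'
from h import *
O=(543.3,74.5)
p=sh((54-10,42),o=O);print(p)
plan((510,-70,195,3.15),(*p,190,3.245),(*p,101.5,3.245))
E
```

```text
[582.7484533  120.80139881]
at [ 507.2 -321.7  191.7] [-3.136e+00  2.000e-03  3.067e+00] w 39.1 t 18.5
0.053 0.837 -0.015 -0.003 0.001 -0.053 rows>=6.0
-0.248 0.634 0.017 -0.000 0.000 -0.060 rows>=4.9
0.000 -0.000 0.295 0.000 0.000 0.000 rows>=2.1
```

Emit:
move_arm(
  rows="0 0.1 -0.015 0 0 0 1;0.03 0.3 -0.015 0 0 -0.02 1;0.05 0.6 -0.015 0 0 -0.05 1;0.053 0.837 -0.015 0 0 -0.053 1;0.053 0.837 -0.015 0 0 -0.053 1;0.053 0.837 -0.015 0 0 -0.053 1;0.053 0.837 -0.015 0 0 -0.053 1;0.053 0.837 -0.015 0 0 -0.053 1;0.053 0.837 -0.015 0 0 -0.053 1;0.053 0.837 -0.015 0 0 -0.053 1",
)

```text
clock: 19.37
eef_pos: [508.0, -71.0, 191.8]
tool_rot: [-3.138, -0.005, -3.134]
force: [0.0, -0.3, -0.9]
width: 38.6
gripper_force: 62.2
```

Emit:
move_arm(
  rows="-0.05 0.13 0.017 0 0 0 1;-0.15 0.4 0.017 0 0 -0.04 1;-0.248 0.634 0.017 0 0 -0.06 1;-0.248 0.634 0.017 0 0 -0.06 1;-0.248 0.634 0.017 0 0 -0.06 1;-0.248 0.634 0.017 0 0 -0.06 1;-0.248 0.634 0.017 0 0 -0.06 1;-0.248 0.634 0.017 0 0 -0.06 1;-0.248 0.634 0.017 0 0 -0.06 1",
)

```text
clock: 20.12
eef_pos: [581.3, 118.2, 186.3]
tool_rot: [-3.137, -0.005, -3.042]
force: [1.3, -1.1, -0.3]
width: 38.7
gripper_force: 62.2
```

```bash
python3 - <<'E'
from h import *
plan((582.7,120.8,101.5,3.245))
print(read_state()["force"])
E
```

```text
at [581.3 118.2 186.3] [-3.137 -0.005 -3.042] w 38.7 t 20.1
-0.007 0.009 0.283 -0.003 -0.003 -0.002 rows>=2.0
[ 1.34177748 -1.0870532  -0.30402843]
```

Emit:
move_arm(
  rows="-0.007 0.009 0.1 -0.003 -0.003 0 1;-0.007 0.009 0.2 -0.003 -0.003 0 1;-0.007 0.009 0.26 -0.003 -0.003 0 1;-0.007 0.009 0.283 -0.003 -0.003 0 1;-0.007 0.009 0.283 -0.003 -0.003 0 1;-0.007 0.009 0.283 -0.003 -0.003 0 1",
)

```text
clock: 20.62
eef_pos: [583.3, 122.3, 102.5]
tool_rot: [3.14, 0.002, -3.041]
force: [0.5, -0.0, -1.5]
width: 38.5
gripper_force: 62.6
```

Emit:
move_arm(
  rows="0 0 0 0 0 0 -0.3;0 0 0 0 0 0 -0.3;0 0 0 0 0 0 -0.3;0 0 -0.1 0 0 0 -0.3;0 0 -0.22 0 0 0 -0.3;0 0 -0.33 0 0 0 -0.3;0 0 -0.33 0 0 0 -0.3",
)

```text
clock: 21.2
eef_pos: [586.4, 126.0, 207.9]
tool_rot: [3.136, 0.013, -3.038]
force: [0.2, 0.1, 0.7]
width: 55.5
gripper_force: 0.0
```

```bash
python3 - <<'E'
from h import *
bottles()
bottles((140,240,160,250),110)
plan((510,-130,195,3.15),(529.5,-400,150,3.124),(529.5,-400,120,3.124))
E
```

```text
bottle (array([ 405.4, -396.1]), array([67.9, 36.2]), 5.3)
bottle (array([ 442.1, -318.4]), array([32.3, 35.2]), 89.5)
bottle (array([ 529.2, -397.5]), array([35.6, 67.2]), 89.0)
at [583.8 124.  202.9] [ 3.139  0.005 -3.039] w 55.5 t 21.3
0.332 -0.817 0.022 0.002 0.003 0.060 rows>=6.3
-0.057 -0.901 0.150 0.000 -0.000 0.017 rows>=6.6
0.000 -0.000 0.100 0.000 0.000 0.000 rows>=0.7
```

Emit:
move_arm(
  rows="0.08 -0.2 0.02 0 0 0.02 -0.3;0.332 -0.817 0.022 0 0 0.06 -0.3;0.332 -0.817 0.022 0 0 0.06 -0.3;0.332 -0.817 0.022 0 0 0.06 -0.3;0.332 -0.817 0.022 0 0 0.06 -0.3;0.332 -0.817 0.022 0 0 0.06 -0.3;0.332 -0.817 0.022 0 0 0.06 -0.3;0.332 -0.817 0.022 0 0 0.06 -0.3;0.332 -0.817 0.022 0 0 0.06 -0.3",
)

```text
clock: 22.05
eef_pos: [508.0, -131.1, 192.7]
tool_rot: [3.138, -0.0, -3.135]
force: [-0.5, 0.7, 0.9]
width: 55.4
gripper_force: 0.0
```

Emit:
move_arm(
  rows="-0.057 -0.901 0.15 0 0 0.017 -0.3;-0.057 -0.901 0.15 0 0 0.017 -0.3;-0.057 -0.901 0.15 0 0 0.017 -0.3;-0.057 -0.901 0.15 0 0 0.017 -0.3;-0.057 -0.901 0.15 0 0 0.017 -0.3;-0.057 -0.901 0.15 0 0 0.017 -0.3;-0.057 -0.901 0.15 0 0 0.017 -0.3;-0.057 -0.901 0.15 0 0 0.017 -0.3;-0.057 -0.901 0.15 0 0 0.017 -0.3;-0.057 -0.901 0.15 0 0 0.017 -0.3",
)

```text
clock: 22.88
eef_pos: [530.0, -397.0, 147.6]
tool_rot: [3.136, 0.002, 3.127]
force: [0.0, 0.1, 0.2]
width: 55.1
gripper_force: 0.0
```

```bash
python3 - <<'E'
from h import *
print(read_state()["qpos"].round(2))
bottles()
bottles((140,240,160,250),110)
plan((529.3,-399.5,34.5,3.124))
E
```

```text
[ 0.98  0.84 -0.68  1.55  0.6   0.96  1.67]
bottle (array([ 404.6, -396.3]), array([69.9, 36.7]), 5.2)
bottle (array([ 426. , -316.5]), array([36.3, 70.2]), 85.9)
bottle (array([ 519.2, -397.3]), array([35.6, 51.2]), 89.0)
bottle (array([583.7, 123.1]), array([71.6, 34.9]), 6.0)
bottle (array([539.7,  70.2]), array([223.2, 176.8]), 5.8)
at [ 530.  -397.1  148.3] [3.137e+00 2.000e-03 3.128e+00] w 55.4 t 23.0
0.003 -0.010 0.379 0.003 0.001 0.003 rows>=2.7
```

Emit:
move_arm(
  rows="0.003 -0.01 0.1 0 0 0 -0.3;0.003 -0.01 0.22 0 0 0 -0.3;0.003 -0.01 0.32 0 0 0 -0.3;0.003 -0.01 0.38 0 0 0 -0.3;0.003 -0.01 0.38 0 0 0 -0.3;0.003 -0.01 0.38 0 0 0 -0.3;0.003 -0.01 0.38 0 0 0 1;0.003 -0.01 0.38 0 0 0 1;0.003 -0.01 0.38 0 0 0 1;0.003 -0.01 0.38 0 0 0 1;0.003 -0.01 0.38 0 0 0 1",
)

```text
clock: 23.9
eef_pos: [529.0, -402.6, 35.6]
tool_rot: [3.139, 0.004, 3.124]
force: [-0.5, 1.2, 6.7]
width: 39.0
gripper_force: 61.4
```

Emit:
move_arm(
  rows="0 0 -0.06 0 0 0 1;0 0 -0.15 0 0 0 1;0 0 -0.28 0 0 0 1;0 0 -0.4 0 0 0 1;0 0 -0.52 0 0 0 1;0 0 -0.52 0 0 0 1;0 0 -0.52 0 0 0 1",
)

```text
clock: 24.48
eef_pos: [528.6, -404.1, 192.7]
tool_rot: [-3.141, 0.005, 3.123]
force: [0.2, -0.1, -1.4]
width: 38.8
gripper_force: 60.8
```

```bash
python3 - <<'E'
from h import *
O=(543.3,74.5)
p=sh((54+10,-42),o=O);print(p)
plan((530,-140,195,3.18),(*p,190,3.245),(*p,101.5,3.245))
E
```

```text
[611.279167    39.30294253]
at [ 528.6 -404.1  192.7] [-3.141  0.005  3.123] w 38.8 t 24.5
0.011 0.880 -0.008 -0.000 0.003 -0.036 rows>=6.3
-0.294 0.587 0.017 -0.000 0.000 -0.041 rows>=4.7
0.000 -0.000 0.295 0.000 0.000 0.000 rows>=2.1
```

Emit:
move_arm(
  rows="0 0.1 -0.008 0 0 0 1;0 0.3 -0.008 0 0 -0.02 1;0.01 0.6 -0.008 0 0 -0.03 1;0.011 0.88 -0.008 0 0 -0.036 1;0.011 0.88 -0.008 0 0 -0.036 1;0.011 0.88 -0.008 0 0 -0.036 1;0.011 0.88 -0.008 0 0 -0.036 1;0.011 0.88 -0.008 0 0 -0.036 1;0.011 0.88 -0.008 0 0 -0.036 1;0.011 0.88 -0.008 0 0 -0.036 1",
)

```text
clock: 25.32
eef_pos: [528.1, -140.3, 192.0]
tool_rot: [3.139, -0.001, -3.103]
force: [0.2, -0.2, -1.5]
width: 39.1
gripper_force: 60.7
```

Emit:
move_arm(
  rows="-0.06 0.12 0.017 0 0 0 1;-0.18 0.36 0.017 0 0 -0.03 1;-0.294 0.587 0.017 0 0 -0.041 1;-0.294 0.587 0.017 0 0 -0.041 1;-0.294 0.587 0.017 0 0 -0.041 1;-0.294 0.587 0.017 0 0 -0.041 1;-0.294 0.587 0.017 0 0 -0.041 1;-0.294 0.587 0.017 0 0 -0.041 1;-0.294 0.587 0.017 0 0 -0.041 1",
)

```text
clock: 26.07
eef_pos: [609.9, 36.9, 187.8]
tool_rot: [3.141, -0.0, -3.042]
force: [-0.4, 0.7, -1.9]
width: 38.8
gripper_force: 60.8
```

```bash
python3 - <<'E'
from h import *
plan((611.3,39.3,101.5,3.245))
E
```

```text
at [609.9  36.9 187.8] [ 3.141 -0.    -3.042] w 38.8 t 26.1
-0.006 0.007 0.288 0.001 -0.000 -0.002 rows>=2.1
```

Emit:
move_arm(
  rows="-0.006 0.007 0.1 0 0 0 1;-0.006 0.007 0.2 0 0 0 1;-0.006 0.007 0.26 0 0 0 1;-0.006 0.007 0.288 0 0 0 1;-0.006 0.007 0.288 0 0 0 1;-0.006 0.007 0.288 0 0 0 1",
)

```text
clock: 26.57
eef_pos: [612.2, 40.8, 102.4]
tool_rot: [3.14, 0.002, -3.041]
force: [0.2, -0.4, -2.2]
width: 38.9
gripper_force: 61.0
```

Emit:
move_arm(
  rows="0 0 0 0 0 0 -0.3;0 0 0 0 0 0 -0.3;0 0 0 0 0 0 -0.3;0 0 -0.1 0 0 0 -0.3;0 0 -0.22 0 0 0 -0.3;0 0 -0.33 0 0 0 -0.3;0 0 -0.33 0 0 0 -0.3",
)

```text
clock: 27.15
eef_pos: [615.7, 44.0, 208.3]
tool_rot: [3.138, 0.014, -3.038]
force: [0.6, 1.2, -0.6]
width: 55.8
gripper_force: 0.0
```

```bash
python3 - <<'E'
from h import *
bottles()
bottles((140,240,160,250),110)
plan((480,-60,195,3.12),(426,-319.5,150,3.07))
E
```

```text
bottle (array([ 400.7, -307.9]), array([40.8, 20.8]), 45.2)
bottle (array([582.7, 123. ]), array([69.2, 34.4]), 6.2)
at [612.8  42.4 203.1] [ 3.139  0.006 -3.039] w 55.5 t 27.2
0.476 -0.294 0.024 0.002 0.003 0.079 rows>=4.0
0.161 -0.869 0.150 0.000 -0.000 0.032 rows>=6.4
```

Emit:
move_arm(
  rows="0.12 -0.08 0.024 0 0 0.02 -0.3;0.476 -0.294 0.024 0 0 0.079 -0.3;0.476 -0.294 0.024 0 0 0.079 -0.3;0.476 -0.294 0.024 0 0 0.079 -0.3;0.476 -0.294 0.024 0 0 0.079 -0.3;0.476 -0.294 0.024 0 0 0.079 -0.3",
)

```text
clock: 27.75
eef_pos: [476.0, -62.6, 192.5]
tool_rot: [3.14, -0.003, 3.117]
force: [0.7, 1.3, 0.2]
width: 55.6
gripper_force: 0.0
```

Emit:
move_arm(
  rows="0.161 -0.869 0.1 0 0 0.032 -0.3;0.161 -0.869 0.1 0 0 0.032 -0.3;0.161 -0.869 0.1 0 0 0.032 -0.3;0.161 -0.869 0.1 0 0 0.032 -0.3;0.161 -0.869 0.15 0 0 0.032 -0.3;0.161 -0.869 0.15 0 0 0.032 -0.3;0.161 -0.869 0.15 0 0 0.032 -0.3;0.161 -0.869 0.15 0 0 0.032 -0.3;0.161 -0.869 0.15 0 0 0.032 -0.3;0.161 -0.869 0.15 0 0 0.032 -0.3",
)

```text
clock: 28.58
eef_pos: [426.7, -318.0, 147.5]
tool_rot: [3.137, 0.002, 3.073]
force: [0.0, 1.2, 0.2]
width: 55.3
gripper_force: 0.0
```

```bash
python3 - <<'E'
from h import *
print(read_state()["qpos"].round(2))
bottles()
bottles((140,240,160,250),110)
plan((426,-319.5,34.5,3.07))
s,c=cam("side");h=hsv(s);m=(h[...,1]<40)&(h[...,2]>180);m[:255]=0;m[330:]=0;m[:,:200]=0;m[:,310:]=0
for b in blobs(m):print("side",rect(plane(c,b,34)))
E
```

```text
[ 1.02  0.68 -0.67  1.93  0.6   0.74  1.5 ]
bottle (array([ 409.4, -313.9]), array([35. , 35.4]), 89.5)
bottle (array([583.6, 122.9]), array([71.7, 35.2]), 5.4)
bottle (array([613.1,  69.6]), array([77.8, 90.6]), 5.2)
bottle (array([539.7,  70.2]), array([223.2, 176.8]), 5.8)
at [ 426.7 -317.7  148. ] [3.138e+00 2.000e-03 3.074e+00] w 55.7 t 28.7
0.003 -0.008 0.378 0.002 0.002 0.002 rows>=2.7
side (array([ 425.2, -388.7]), array([28.5, 34.3]), 8.3)
side (array([ 425.5, -310.2]), array([34.4, 68.1]), 84.2)
```

Emit:
move_arm(
  rows="0.003 -0.008 0.1 0 0 0 -0.3;0.003 -0.008 0.22 0 0 0 -0.3;0.003 -0.008 0.32 0 0 0 -0.3;0.003 -0.008 0.378 0 0 0 -0.3;0.003 -0.008 0.378 0 0 0 -0.3;0.003 -0.008 0.378 0 0 0 -0.3;0.003 -0.008 0.378 0 0 0 1;0.003 -0.008 0.378 0 0 0 1;0.003 -0.008 0.378 0 0 0 1;0.003 -0.008 0.378 0 0 0 1;0.003 -0.008 0.378 0 0 0 1",
)

```text
clock: 29.65
eef_pos: [425.7, -321.9, 36.1]
tool_rot: [3.14, 0.005, 3.071]
force: [0.0, 1.1, 6.7]
width: 38.8
gripper_force: 62.0
```

Emit:
move_arm(
  rows="0 0 -0.06 0 0 0 1;0 0 -0.15 0 0 0 1;0 0 -0.28 0 0 0 1;0 0 -0.4 0 0 0 1;0 0 -0.52 0 0 0 1;0 0 -0.52 0 0 0 1;0 0 -0.52 0 0 0 1",
)

```text
clock: 30.23
eef_pos: [425.1, -323.1, 192.9]
tool_rot: [-3.141, 0.006, 3.07]
force: [-0.5, 0.8, -1.3]
width: 38.9
gripper_force: 61.2
```

```bash
python3 - <<'E'
from h import *
O=(543.3,74.5)
p=sh((-54+10,42),o=O);print(p)
plan((440,-60,195,3.15),(*p,190,3.245),(*p,101.5,3.245))
t=bottles((140,240,160,250),110)
cv2.imwrite("pics/k5.png",cv2.resize(t[130:250,150:310],None,fx=4,fy=4,interpolation=2)[:,:,::-1])
E
```

```text
[495.21483676 111.75341698]
at [ 425.1 -323.1  192.9] [-3.141  0.006  3.07 ] w 38.9 t 30.2
0.014 0.878 -0.008 -0.001 0.004 -0.051 rows>=6.3
-0.189 0.571 0.017 -0.000 0.000 -0.060 rows>=4.3
0.000 -0.000 0.295 0.000 0.000 0.000 rows>=2.1
bottle (array([583.7, 123.1]), array([71.6, 34.8]), 6.2)
bottle (array([498.4, 128.1]), array([264.3, 126.7]), 39.9)
bottle (array([613.2,  69.7]), array([77.6, 90.4]), 5.2)
bottle (array([548.4, -12.5]), array([222.1,  22.2]), 9.1)
```

View pics/k5.png

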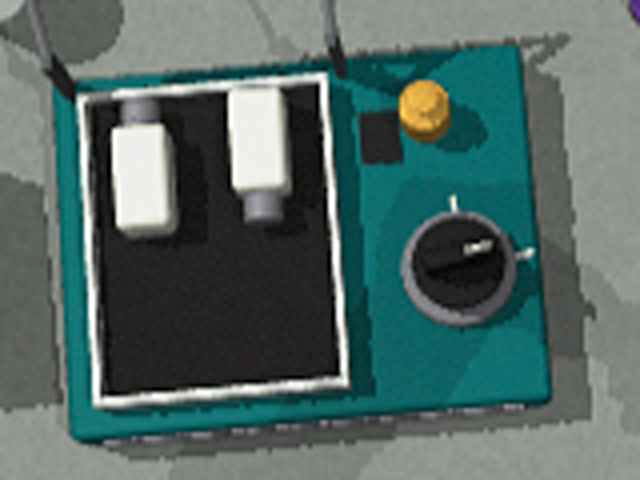

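Emit:
move_arm(
  rows="0 0.1 -0.008 0 0 0 1;0 0.3 -0.008 0 0 -0.02 1;0.01 0.6 -0.008 0 0 -0.04 1;0.014 0.878 -0.008 0 0 -0.051 1;0.014 0.878 -0.008 0 0 -0.051 1;0.014 0.878 -0.008 0 0 -0.051 1;0.014 0.878 -0.008 0 0 -0.051 1;0.014 0.878 -0.008 0 0 -0.051 1;0.014 0.878 -0.008 0 0 -0.051 1;0.014 0.878 -0.008 0 0 -0.051 1",
)

```text
clock: 31.12
eef_pos: [437.7, -59.8, 192.5]
tool_rot: [3.139, -0.001, -3.133]
force: [-0.3, -0.6, -1.0]
width: 38.7
gripper_force: 61.1
```

Emit:
move_arm(
  rows="-0.04 0.12 0.017 0 0 0 1;-0.12 0.36 0.017 0 0 -0.03 1;-0.189 0.571 0.017 0 0 -0.06 1;-0.189 0.571 0.017 0 0 -0.06 1;-0.189 0.571 0.017 0 0 -0.06 1;-0.189 0.571 0.017 0 0 -0.06 1;-0.189 0.571 0.017 0 0 -0.06 1;-0.189 0.571 0.017 0 0 -0.06 1;-0.189 0.571 0.017 0 0 -0.06 1",
)

```text
clock: 31.87
eef_pos: [493.4, 110.0, 188.4]
tool_rot: [3.141, 0.0, -3.042]
force: [-0.3, -0.3, -1.8]
width: 38.7
gripper_force: 61.1
```

```bash
python3 - <<'E'
from h import *
plan((495.2,111.8,101.5,3.245))
E
```

```text
at [493.4 110.  188.4] [ 3.141  0.    -3.042] w 38.7 t 31.9
-0.006 0.005 0.290 0.001 0.000 -0.002 rows>=2.1
```

Emit:
move_arm(
  rows="-0.004 0.005 0.1 0 0 0 1;-0.004 0.005 0.2 0 0 0 1;-0.004 0.005 0.26 0 0 0 1;-0.004 0.005 0.288 0 0 0 1;-0.004 0.005 0.288 0 0 0 1;-0.004 0.005 0.288 0 0 0 1",
)

```text
clock: 32.37
eef_pos: [495.1, 113.4, 102.8]
tool_rot: [3.14, 0.002, -3.04]
force: [-0.4, 0.5, -0.8]
width: 39.1
gripper_force: 63.4
```

Emit:
move_arm(
  rows="0 0 0 0 0 0 -0.3;0 0 0 0 0 0 -0.3;0 0 0 0 0 0 -0.3;0 0 -0.1 0 0 0 -0.3;0 0 -0.22 0 0 0 -0.3;0 0 -0.33 0 0 0 -0.3;0 0 -0.33 0 0 0 -0.3",
)

```text
clock: 32.95
eef_pos: [498.0, 116.2, 207.3]
tool_rot: [3.137, 0.012, -3.038]
force: [0.6, -0.1, 0.3]
width: 55.6
gripper_force: 0.0
```

```bash
python3 - <<'E'
from h import *
bottles()
bottles((140,240,160,250),110)
plan((440,-140,195,3.15),(405.2,-400,150,3.233))
E
```

```text
bottle (array([ 404.7, -396.2]), array([69.5, 36.4]), 4.9)
bottle (array([594.5, 124.3]), array([44.6, 33.9]), 2.5)
bottle (array([615.4,  50.3]), array([78.9, 53.9]), 10.6)
bottle (array([570.3, -13. ]), array([180. ,  21.9]), 11.7)
at [495.7 114.3 203. ] [ 3.139  0.005 -3.039] w 55.8 t 33.0
0.272 -0.824 0.023 0.002 0.003 0.060 rows>=6.2
0.123 -0.866 0.150 -0.000 0.000 -0.053 rows>=6.4
```

Emit:
move_arm(
  rows="0.07 -0.2 0.02 0 0 0.02 -0.3;0.272 -0.824 0.023 0 0 0.06 -0.3;0.272 -0.824 0.023 0 0 0.06 -0.3;0.272 -0.824 0.023 0 0 0.06 -0.3;0.272 -0.824 0.023 0 0 0.06 -0.3;0.272 -0.824 0.023 0 0 0.06 -0.3;0.272 -0.824 0.023 0 0 0.06 -0.3;0.272 -0.824 0.023 0 0 0.06 -0.3;0.272 -0.824 0.023 0 0 0.06 -0.3",
)

```text
clock: 33.8
eef_pos: [438.5, -140.0, 193.1]
tool_rot: [3.138, 0.0, -3.134]
force: [-0.1, 0.7, 0.5]
width: 55.4
gripper_force: 0.0
```

Emit:
move_arm(
  rows="0.123 -0.866 0.1 0 0 -0.053 -0.3;0.123 -0.866 0.1 0 0 -0.053 -0.3;0.123 -0.866 0.1 0 0 -0.053 -0.3;0.123 -0.866 0.1 0 0 -0.053 -0.3;0.123 -0.866 0.15 0 0 -0.053 -0.3;0.123 -0.866 0.15 0 0 -0.053 -0.3;0.123 -0.866 0.15 0 0 -0.053 -0.3;0.123 -0.866 0.15 0 0 -0.053 -0.3;0.123 -0.866 0.15 0 0 -0.053 -0.3;0.123 -0.866 0.15 0 0 -0.053 -0.3",
)

```text
clock: 34.63
eef_pos: [406.5, -397.0, 148.2]
tool_rot: [3.137, 0.003, -3.045]
force: [0.1, 0.1, 0.9]
width: 55.4
gripper_force: 0.0
```

```bash
python3 - <<'E'
from h import *
print(read_state()["qpos"].round(2))
bottles();bottles((140,240,160,250),110)
plan((405,-399.5,34.5,3.231))
E
```

```text
[ 1.18  0.74 -0.73  1.83  0.65  0.83  1.79]
bottle (array([ 385.9, -397. ]), array([32. , 37.6]), 0.8)
bottle (array([494.3, 114. ]), array([70.7, 33.5]), 2.7)
bottle (array([582.8, 123.1]), array([69.9, 34.7]), 6.0)
bottle (array([529. , 154.7]), array([220.7,  21.8]), 10.1)
bottle (array([618.4,  45. ]), array([86.4, 49.4]), 22.1)
bottle (array([548. ,  -7.1]), array([222.4,  22.5]), 6.2)
at [ 406.3 -397.4  148.6] [ 3.138e+00  3.000e-03 -3.045e+00] w 55.3 t 34.7
0.006 -0.008 0.380 0.002 0.002 0.005 rows>=2.7
```

Emit:
move_arm(
  rows="0.003 -0.008 0.1 0 0 0 -0.3;0.003 -0.008 0.22 0 0 0 -0.3;0.003 -0.008 0.32 0 0 0 -0.3;0.003 -0.008 0.38 0 0 0 -0.3;0.003 -0.008 0.38 0 0 0 -0.3;0.003 -0.008 0.38 0 0 0 -0.3;0.003 -0.008 0.38 0 0 0 1;0.003 -0.008 0.38 0 0 0 1;0.003 -0.008 0.38 0 0 0 1;0.003 -0.008 0.38 0 0 0 1;0.003 -0.008 0.38 0 0 0 1",
)

```text
clock: 35.65
eef_pos: [405.4, -402.1, 36.0]
tool_rot: [3.14, 0.004, -3.049]
force: [-0.4, 1.2, 6.8]
width: 39.3
gripper_force: 62.3
```

Emit:
move_arm(
  rows="0 0 -0.06 0 0 0 1;0 0 -0.15 0 0 0 1;0 0 -0.28 0 0 0 1;0 0 -0.4 0 0 0 1;0 0 -0.52 0 0 0 1;0 0 -0.52 0 0 0 1;0 0 -0.52 0 0 0 1",
)

```text
clock: 36.23
eef_pos: [404.7, -403.5, 192.7]
tool_rot: [-3.14, 0.005, -3.05]
force: [-0.8, -0.3, -1.6]
width: 38.9
gripper_force: 61.4
```

```bash
python3 - <<'E'
from h import *
O=(543.3,74.5)
p=sh((-54-10,-42),o=O);print(p)
plan((425,-140,195,3.2),(*p,190,3.245),(*p,101.5,3.245))
t,c=cam("top")
cv2.imwrite("pics/k6.png",cv2.resize(t[130:250,150:310],None,fx=4,fy=4,interpolation=2)[:,:,::-1])
E
```

```text
[483.95754294  26.14224168]
at [ 404.7 -403.5  192.7] [-3.14   0.005 -3.05 ] w 38.9 t 36.2
-0.148 0.868 -0.008 -0.001 0.003 0.021 rows>=6.3
-0.229 0.541 0.017 0.000 0.000 -0.029 rows>=4.2
0.000 -0.000 0.295 0.000 0.000 0.000 rows>=2.1
```

View pics/k6.png

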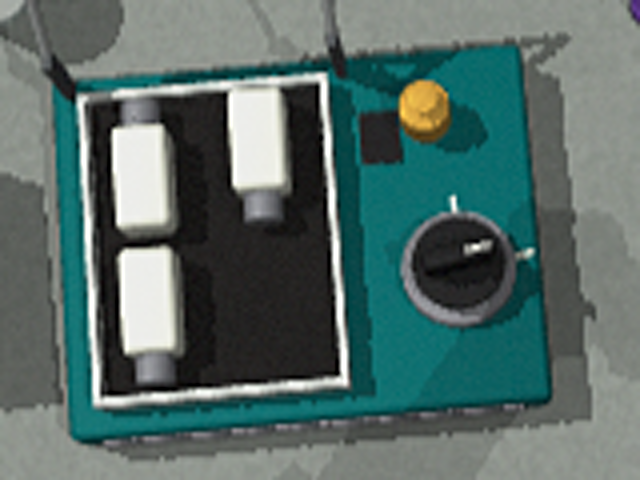

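Emit:
move_arm(
  rows="-0.02 0.1 -0.008 0 0 0 1;-0.05 0.3 -0.008 0 0 0.01 1;-0.1 0.6 -0.008 0 0 0.02 1;-0.148 0.868 -0.008 0 0 0.021 1;-0.148 0.868 -0.008 0 0 0.021 1;-0.148 0.868 -0.008 0 0 0.021 1;-0.148 0.868 -0.008 0 0 0.021 1;-0.148 0.868 -0.008 0 0 0.021 1;-0.148 0.868 -0.008 0 0 0.021 1;-0.148 0.868 -0.008 0 0 0.021 1",
)

```text
clock: 37.12
eef_pos: [423.2, -139.8, 192.3]
tool_rot: [3.139, -0.001, -3.083]
force: [-0.6, -0.9, -1.7]
width: 39.1
gripper_force: 61.3
```

Emit:
move_arm(
  rows="-0.05 0.12 0.017 0 0 0 1;-0.14 0.34 0.017 0 0 -0.02 1;-0.229 0.541 0.017 0 0 -0.03 1;-0.229 0.541 0.017 0 0 -0.03 1;-0.229 0.541 0.017 0 0 -0.03 1;-0.229 0.541 0.017 0 0 -0.03 1;-0.229 0.541 0.017 0 0 -0.03 1;-0.229 0.541 0.017 0 0 -0.03 1;-0.229 0.541 0.017 0 0 -0.03 1",
)

```text
clock: 37.87
eef_pos: [482.5, 24.3, 188.2]
tool_rot: [3.14, -0.0, -3.039]
force: [0.7, 0.3, -2.0]
width: 38.8
gripper_force: 61.3
```

```bash
python3 - <<'E'
from h import *
plan((484,26.1,101.5,3.245))
E
```

```text
at [482.5  24.3 188.2] [ 3.14  -0.    -3.039] w 38.8 t 37.9
-0.006 0.005 0.289 0.001 -0.000 -0.001 rows>=2.1
```

Emit:
move_arm(
  rows="-0.004 0.005 0.1 0 0 0 1;-0.004 0.005 0.2 0 0 0 1;-0.004 0.005 0.26 0 0 0 1;-0.004 0.005 0.288 0 0 0 1;-0.004 0.005 0.288 0 0 0 1;-0.004 0.005 0.288 0 0 0 1",
)

```text
clock: 38.37
eef_pos: [484.3, 27.7, 102.5]
tool_rot: [3.14, 0.002, -3.037]
force: [0.3, 0.0, -1.4]
width: 38.5
gripper_force: 63.6
```

Emit:
move_arm(
  rows="0 0 0 0 0 0 -0.3;0 0 0 0 0 0 -0.3;0 0 0 0 0 0 -0.3;0 0 -0.1 0 0 0 -0.3;0 0 -0.22 0 0 0 -0.3;0 0 -0.33 0 0 0 -0.3;0 0 -0.33 0 0 0 -0.3",
)

```text
clock: 38.95
eef_pos: [487.5, 29.8, 206.8]
tool_rot: [3.139, 0.012, -3.035]
force: [0.1, 0.5, 0.5]
width: 55.4
gripper_force: 0.0
```

```bash
python3 - <<'E'
from h import *
plan((526.8,-103,170,2.6),(526.8,-103,170,1.85),(526.8,-103,108.5,1.85))
E
```

```text
at [487.5  29.8 206.8] [ 3.139  0.012 -3.035] w 55.4 t 39.0
-0.082 -0.454 0.122 0.004 0.007 0.412 rows>=5.2
0.000 0.000 0.000 0.000 -0.000 0.477 rows>=6.0
0.000 -0.000 0.205 0.000 0.000 0.000 rows>=1.5
```

Emit:
move_arm(
  rows="-0.082 -0.454 0 0.002 0.005 0.889 -0.3;-0.082 -0.454 0 0.002 0.005 0.889 -0.3;-0.082 -0.454 0.1 0.002 0.005 0.889 -0.3;-0.082 -0.454 0.12 0.002 0.005 0.889 -0.2;-0.082 -0.454 0.12 0.002 0.005 0.889 0;-0.082 -0.454 0.12 0.002 0.005 0.889 0;-0.082 -0.454 0.12 0.002 0.005 0.889 0;-0.082 -0.454 0.12 0.002 0.005 0.889 0;-0.082 -0.454 0.12 0.002 0.005 0.889 0;-0.082 -0.454 0.12 0.002 0.005 0.889 0;-0.082 -0.454 0.12 0.002 0.005 0.889 0;-0.082 -0.454 0.12 0.002 0.005 0.889 0",
)

```text
clock: 39.95
eef_pos: [523.1, -104.2, 165.2]
tool_rot: [-3.137, -0.005, 1.848]
force: [-0.2, 1.3, 0.5]
width: 42.7
gripper_force: 0.0
```

Emit:
move_arm(
  rows="0 0 0 0 0 0 0;0 0 0 0 0 0 0",
)

```text
clock: 40.12
eef_pos: [523.1, -104.1, 165.1]
tool_rot: [-3.137, -0.006, 1.855]
force: [0.2, -0.1, -0.0]
width: 43.1
gripper_force: 0.0
```

```bash
python3 - <<'E'
from h import *
plan((526.8,-103,108.5,1.85))
t,c=cam("top");s,cs=cam("side")
cv2.imwrite("pics/k7.png",np.hstack([cv2.resize(s[90:240,215:355],(400,428)),cv2.resize(t[120:270,150:290],(400,428))])[:,:,::-1])
E
```

```text
at [ 523.1 -104.1  165.1] [-3.137 -0.006  1.855] w 43.1 t 40.1
-0.001 0.014 0.189 -0.003 -0.004 0.003 rows>=1.4
```

View pics/k7.png

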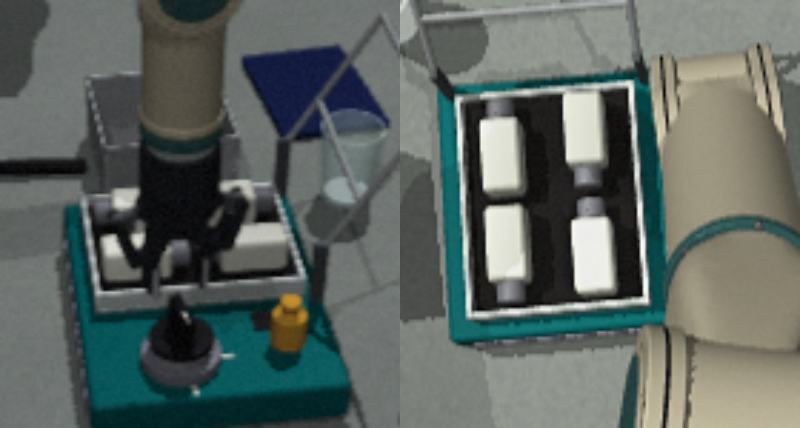

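Emit:
move_arm(
  rows="0 0.014 0.08 -0.003 -0.004 0 0;0 0.014 0.14 -0.003 -0.004 0 0;0 0.014 0.188 -0.003 -0.004 0 0;0 0.014 0.188 -0.003 -0.004 0 0;0 0.014 0.188 -0.003 -0.004 0 1;0 0.014 0.188 -0.003 -0.004 0 1;0 0.014 0.188 -0.003 -0.004 0 1;0 0.014 0.188 -0.003 -0.004 0 1;0 0.014 0.188 -0.003 -0.004 0 1",
)

```text
clock: 40.97
eef_pos: [528.0, -102.6, 109.6]
tool_rot: [3.139, 0.001, 1.852]
force: [1.4, 0.7, 1.7]
width: 13.1
gripper_force: 61.7
```

Emit:
move_arm(
  rows="0 0 0.015 0 0 0 1;0 0 0.03 0 0 0 1;0 0 0.037 0 0 0 1;0 0 0.037 0 0 0 1",
)

```text
clock: 41.3
eef_pos: [528.1, -102.6, 99.5]
tool_rot: [3.139, 0.002, 1.852]
force: [-1.9, 0.5, 16.9]
width: 13.0
gripper_force: 64.1
```

Emit:
move_arm(
  rows="0 0 0 0 0 -0.07 1;0 0 0 0 0 -0.14 1;0 0 0 0 0 -0.21 1;0 0 0 0 0 -0.28 1;0 0 0 0 0 -0.35 1;0 0 0 0 0 -0.42 1;0 0 0 0 0 -0.49 1",
)

```text
clock: 41.88
eef_pos: [527.7, -103.0, 99.5]
tool_rot: [-3.141, 0.003, 2.627]
force: [-2.4, -0.0, 17.5]
width: 13.1
gripper_force: 64.3
```

Emit:
move_arm(
  rows="0 0 0 0 0 -0.07 1;0 0 0 0 0 -0.14 1;0 0 0 0 0 -0.21 1;0 0 0 0 0 -0.28 1;0 0 0 0 0 -0.34 1;0 0 0 0 0 -0.38 1;0 0 0 0 0 -0.4 1;0 0 0 0 0 -0.4 1",
)

```text
clock: 42.55
eef_pos: [527.6, -103.5, 99.5]
tool_rot: [-3.139, 0.002, -3.033]
force: [-3.0, -0.1, 19.6]
width: 13.1
gripper_force: 64.5
```

```bash
python3 - <<'E'
from h import *
s=read_state();print(s["qpos"].round(2),s["torque"].round(2))
E
```

```text
[ 0.56  0.77 -0.66  1.95  0.74  0.68  1.11] [-0.2   0.58 -0.12]
```

Back at -3.033 (the starting angle). Lift, release, rise.

Emit:
move_arm(
  rows="0 0 -0.012 0 0 0 1;0 0 -0.024 0 0 0 1;0 0 -0.034 0 0 0 1;0 0 -0.034 0 0 0 1;0 0 -0.034 0 0 0 0.2;0 0 -0.034 0 0 0 0.2;0 0 -0.034 0 0 0 0.2;0 0 -0.1 0 0 0 0.2;0 0 -0.2 0 0 0 0.2;0 0 -0.3 0 0 0 0.2;0 0 -0.4 0 0 0 0.2;0 0 -0.4 0 0 0 0.2",
)

```text
clock: 43.55
eef_pos: [529.6, -101.9, 222.1]
tool_rot: [-3.14, 0.008, -3.033]
force: [1.0, 0.5, -0.1]
width: 34.6
gripper_force: 0.0
```

Emit:
move_arm(
  rows="0.15 -0.3 -0.05 0 0 0 0;0.3 -0.8 -0.05 0 0 0 0;0.3 -0.8 -0.05 0 0 0 0;0.3 -0.8 -0.05 0 0 0 0;0.3 -0.8 -0.05 0 0 0 0;0.3 -0.8 -0.05 0 0 0 0;0.3 -0.8 -0.05 0 0 0 0;0.3 -0.8 -0.05 0 0 0 0;0.3 -0.8 -0.05 0 0 0 0;0.3 -0.8 -0.05 0 0 0 0",
)

```text
clock: 44.38
eef_pos: [463.5, -349.0, 232.2]
tool_rot: [3.14, 0.0, -3.031]
force: [-0.0, 0.2, 0.2]
width: 42.4
gripper_force: 0.0
```

```bash
python3 - <<'E'
from h import *
t,c=cam("top");s,cs=cam("side")
h=hsv(t);m=(h[...,2]>85)&(h[...,1]>30)&(h[...,0]<25);m[:165]=0;m[232:]=0;m[:,:75]=0;m[:,145:]=0
for b in blobs(m,20):print("bin",b.mean(0),cv2.contourArea(b))
a=cv2.resize(s[95:245,215:365],(400,400),interpolation=2);b=cv2.resize(t[115:265,155:305],(400,400),interpolation=2)
cv2.imwrite("pics/end.png",np.hstack([a,b])[:,:,::-1])
E
```

```text
bin [125.88764045 203.37078652] 362.5
```

View pics/end.png

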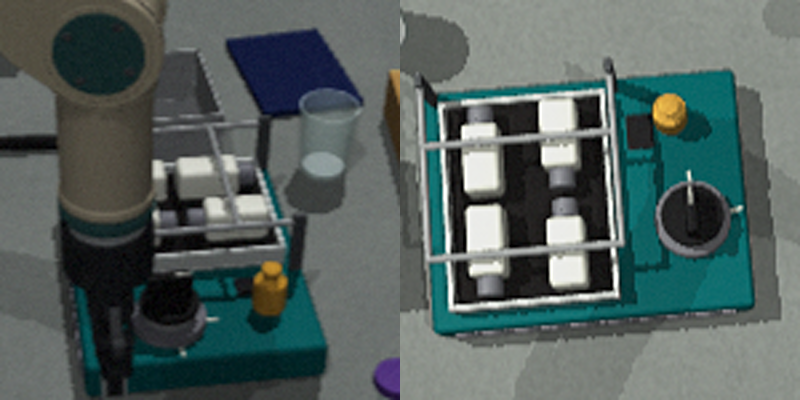

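```bash
python3 - <<'E'
from h import *
s,_=cam("side");s=s[:,:,::-1];o=cv2.imread("pics/side0.png")
T=o[196:224,266:292]
for n,(r,c,hh,ww) in {"knob":(200,268,22,24),"weight":(194,306,22,20)}.items():
    T=cv2.resize(o[r:r+hh,c:c+ww],None,fx=4,fy=4,interpolation=2)
    I=cv2.resize(np.ascontiguousarray(s[r-6:r+hh+6,c-6:c+ww+6]),None,fx=4,fy=4,interpolation=2)
    _,v,_,l=cv2.minMaxLoc(cv2.matchTemplate(I,T,cv2.TM_CCOEFF_NORMED));print(n,v,np.array(l)/4-6)
print(read_state()["clock"])
E
```

```text
knob 0.977851927280426 [0. 0.]
weight 0.9894663691520691 [0. 0.]
44.5333
```

Knob is up exactly as at the start (pressed would show a 2.6 px shift); the weight is unmoved.

```bash
python3 -c "
from cell import *
print(finish_job())"
```

```text
the job is handed in; nothing more can be done
None
```

The job is handed in, at about 45 s on the robot's clock: both cement lumps are in the waste bin, all four bottles lie flat in the tray, the frame is closed over them, and the selector knob is up at its closed end, though the hand-in gave no verdict.

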